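# Emergency-stop check on a bench grinder's control station

### The arm

A 6-joint arm with a two-finger parallel gripper is mounted at the origin on the work surface. World frame = base frame: x ahead of the robot, y to its left, z up, the work surface at z = 0. Lengths are in m, angles in rad, forces in N, time in s.
With the tool pointing down it reaches from about 0.3 to 0.775 m from the base axis. Payload 14.6 kg.
Tool frame: the origin (TCP) lies midway between the tips of the shut fingers; the grasp point (between the pads) lies 19 mm behind it (tcp_to_grasp is the distance from the TCP to the grasp point, in m); z points along the fingers, y is the line along which they close (so a half turn about z gives the same grasp; the last joint's range is limited). The gripper opens to 94 mm and grips with 3 to 60 N. Pads are 16 mm wide; open, the fingers measure 119 mm over their backs; the gripper's body (75 mm by 177 mm) begins 78 mm behind the grasp point.
Start: joints at [-1.257, 0.3, 1.521, -0, 1.321, -0.067], TCP at [0.204, -0.511, 0.205] pointing down, gripper open.
Joint ranges: [-3.03, 3.03], [-0.79, 2.21], [0.23, 2.52], [-1.04, 4.18], [0, 3.07], [-2.55, 2.55]. Speed limits (rad/s): [2.22, 2.22, 2.57, 3.14, 3.14, 3.14].

### API

Orientations are given as [roll, pitch, yaw] about the fixed x, y, z axes, in that order (R = Rz(yaw) Ry(pitch) Rx(roll)).
In Python, from station import * gives the robot as it stands.
- The arm moves only by the tool send_rows, never from a script. Its argument "motion" is a list of rows, each a list of 3 entries, a list of its own where there are three numbers: the shift along the tool's x, y, z in units of 0.03 m (1.0 is 0.03 m), then the turn, a rotation vector about the tool's x, y, z in units of 0.12 rad (1.0 is 0.12 rad), then the opening, from -1 (shut) to 1 (fully open). In form: [[[x, y, z], [rx, ry, rz], grip], ...]. A call has 1 to 12 rows; each row shifts and turns the commanded pose from where the row before left it, along the tool's axes as they then stand; what a row does not reach is not made up. A row lasts 1/10 s, in which the tool goes at most 50 mm and 8.59 degrees, less where a joint would pass 70% of its speed; a pose out of reach is approached as far as the arm can. A call with a number of a shift or a turn outside -1 to 1 is refused whole. A call with a gripper value outside its range is refused whole. The fingers move at their own pace and stop on an object; "squeeze" is the grip in N (left out, the last holds). Time passes only in rows, so rows that do not move let the fingers close. It gives the time, the measured TCP pose, the force, the opening and the grip force at its end, in the units of the state.
- get_obs(): the state, without advancing time (a new reading comes with each control period).
- camera(name): name is "side" or "top" or "wrist"; returns a dict with "pixels" (480x640x3 uint8, red, green, blue), "depth" (480x640 float32, m along the optical axis (not along the pixel's ray), 0 where there is no reading), "fx", "fy", "cx", "cy" (pixels), "rvec" (rotation vector, rad) and "tvec" (3), from world to camera coordinates, as OpenCV has them. Camera axes: x right, y down, z forward; pixel columns grow to the right and rows downward; lengths in m; the calibration is good to about 2 mm. A picture is of the moment at which its call begins.
- hand_in(): hands the job in; it is judged then, once.
The state is a dict: "time_s": time; "qpos": joint angles; "joint_vel": joint speeds; "tau": joint torques, N m; "ee_pos": TCP position; "eef_rot": TCP orientation; "force": force on the tool from outside, world axes, zero at the start; "moment": the same for the moment, N m; "grip_width": finger opening in m; "grip_force": force on a finger pad.
Only numpy, scipy, OpenCV 4.12 (cv2) and the standard library are available. Lean on these libraries where they do the work, as an engineer would, in place of code of your own. Each camera call takes 0.05 s, during which the arm holds its last target. There are 200 camera calls.

### The job

Do the morning emergency-stop check at the bench grinder's control station: with the fingertips lightly press the blue reset button, then the green start button, each well in and then let it spring back up, and last push the red emergency-stop mushroom well down and leave it down. Only press, gently and one at a time; lift nothing, leave the white button unpressed, and do not disturb the grinder or the easel, file and hammer lying about.

Things in the scene. Friction and masses are not known exactly. Their poses are not given: they have to be found in the camera images.
- station: Grey control console fixed on the bench, 114 deep (x), 270 wide (y). Origin on the bench under its middle. Face slopes 12 degrees down to its front (-x): 50 mm high in front, 62 mid, 74 at back. In a row along y on the face's middle line: push-buttons at y = 100, 45, -10 mm (colours in varying order), red mushroom at y = -85 mm. Conduit at the back reaches x = 105 mm, 43 mm high.
- blue_top (a point): Centre of the top of the blue reset button (moves with it): flat round head 23 mm across, standing 12 mm above the sloping face when up, in a steel bezel 30 mm across and 4.5 mm high. z axis: outward normal of the face (press along -z); y along the station's width.
- blue (a joint): Travel of the blue button, m: 0 up, 0.006 fully in. Spring: 2 N starts it, rising evenly to 8 N at the end stop; its contact closes from 3.5 mm; it springs back when let go. The end stop is hard: press slowly (15 to 20 mm/s) or stop short of it, or the force jumps.
- green_top (a point): Centre of the top of the green start button; same make, size and axes as the blue one.
- green (a joint): Travel of the green button, m: 0 up, 0.006 fully in; same spring as the blue one.
- white_top (a point): Centre of the top of the white work-lamp button, same make and size; not to be pressed.
- white (a joint): Travel of the white button, m: 0 up, 0.006 fully in; same spring.
- estop_top (a point): Centre of the top of the red emergency-stop mushroom: head 40 mm across, its top 36 mm above the sloping face, on a black collar on a round yellow plate 60 mm across. z axis is the outward normal of the face (press along -z). Moves with the mushroom.
- estop (a joint): Travel of the mushroom, m: 0 up, 0.010 at the end stop; it counts as tripped from 0.005. It takes about 6 N all the way down, more if pushed fast (0.6 N at 30 mm/s), and stays wherever it is left (no spring); it starts up.
- grinder: Green double-ended bench grinder bolted to the bench right of the station (-y side), about 305 mm along y, 150 mm wheels, 235 mm high, tool rests and eye shields on its -x side reach 150 mm from the middle. Origin on the bench under its middle.
- easel: Loose small sheet-steel easel with a yellow note, 85 mm wide (y), 80 mm deep (x), 135 mm high, standing beside the station's +y end. Origin on the bench under it.
- file: Loose hand file with a wooden handle, 320 mm long (x axis, handle to -x), 27 mm high, lying in front of the station. Origin on the bench under it.
- hammer: Loose hammer, 260 mm long, lying flat across behind the station, 165 to 185 mm from its middle, handle along its x axis (to -x), head at +x. Origin on the bench under it.

How it is judged:
On the way, in this order (a step that is already met when the one before it is completed fails the run):
1. the blue reset button is pressed in (at least 3.5 of its 6 mm), the green and red ones up (value of joint blue above 0.0035 m and value of joint each of green, estop below 0.0015 m), for 0.1 s.
2. with the blue button up again, the green start button is pressed in (at least 3.5 of its 6 mm), the red one still up (value of joint green above 0.0035 m and value of joint each of blue, estop below 0.0015 m), for 0.1 s.
3. with the blue and green buttons up again, the red mushroom is pushed down (at least 5 of its 10 mm) (value of joint estop above 0.005 m and value of joint each of blue, green below 0.0015 m), for 0.1 s.
At the end, for the whole second after the job is handed in: The red mushroom is down (at least 5 of its 10 mm) and stays there; the blue, green and white buttons are up (within 1.5 mm); easel, file and hammer are within 15 mm of where they began (all of step 3 and value of joint white below 0.0015 m and distance of each of easel, file, hammer from where it was at the start of the episode below 0.015 m); the robot touches nothing.
It fails at once if the white button is pressed more than 2 mm (value of joint white above 0.002 m).
It fails at once if the fingers press on anything with more than 40 N (contact force between the fingers and anything else above 40 N).
It fails at once if the robot pushes against the grinder (more than 3 N) (contact force between any of the arm, the fingers and grinder above 3 N).
It fails at once if the easel, file or hammer is moved or lifted by more than 15 mm (distance of any of easel, file, hammer from where it was at the start of the episode above 0.015 m).
It fails at once if the easel is tipped by more than 0.3 rad (angle between easel's own z axis and vertical above 0.3 rad).
It also fails if it takes over 38 s, if anything falls off the work surface, if the arm or the gripper's body presses on something with over 40 N, if the wrist force passes 120 N, or if a joint passes its speed limit or range.

## Working session

There is one attempt and no reset: what is moved stays moved. The work goes in short steps, Python scripts to look and compute and a tool call to move; the robot and the scene stay as the last step left them, time stands still between calls to the robot, and variables do not carry over. Pictures are saved under pics/ and viewed, at most 10 in all, crops included, and the job is handed in when it is done.

Besides the shell and the picture viewer there is one more tool, called after "Request:" as a command line: name --argument value ..., lists and objects as JSON in quotes. send_rows: Moves the arm, as the interface text tells. Its arguments: {"type":"object","properties":{"motion":{"type":"array"},"squeeze":{"type":"number"}},"required":["motion"]}

```bash
ls; mkdir -p pics
cat > h.py <<'E'
from station import *
import numpy as np, cv2
from scipy.spatial.transform import Rotation as R
def pts(c):
    v,u=np.mgrid[0:480,0:640]; d=c["depth"]
    P=np.stack([(u-c["cx"])/c["fx"]*d,(v-c["cy"])/c["fy"]*d,d],-1)
    M=R.from_rotvec(np.ravel(c["rvec"])).as_matrix()
    return (P-np.ravel(c["tvec"]))@M
E
python3 - <<'E'
from h import *
o=get_obs(); print(o)
for n in ("top","side"):
    c=camera(n); np.savez(f"{n}.npz",**c)
    cv2.imwrite(f"pics/{n}0.png",c["pixels"][:,:,::-1])
    print(n,c["fx"],c["cx"],c["rvec"],c["tvec"])
E
```

```text
pics
{'time_s': 0.0, 'qpos': array([-1.25661735e+00,  3.00482310e-01,  1.52152687e+00,  9.29945182e-06,
        1.32071705e+00, -6.66225016e-02]), 'joint_vel': array([-6.13701408e-04, -1.37999534e-03,  1.10956061e-04, -4.42448299e-04,
        9.79138121e-05,  1.40416945e-03]), 'tau': array([ 3.94189692e-04, -5.31797361e+01, -3.52737844e+01,  7.09336298e-02,
        2.42916495e-02, -1.27127155e-04]), 'ee_pos': array([ 0.20432774, -0.51037314,  0.20490312]), 'eef_rot': array([-3.14046219e+00, -8.44535417e-05,  3.80799126e-01]), 'force': array([-0.03032524,  0.43588921, -0.42184349]), 'moment': array([-0.00932113, -0.03034691,  0.00921651]), 'grip_force': 0.0, 'grip_width': 0.09369163949547059}
top 438.80033249479374 312.3513918322529 [ 2.18011386 -2.14150105  0.10996857] [-0.0907583   0.60448575  1.08747288]
side 491.379630434823 316.6701966392369 [ 0.6413452  -2.47460881  1.36262595] [0.47800263 0.26866679 0.83631903]
```

View pics/top0.png

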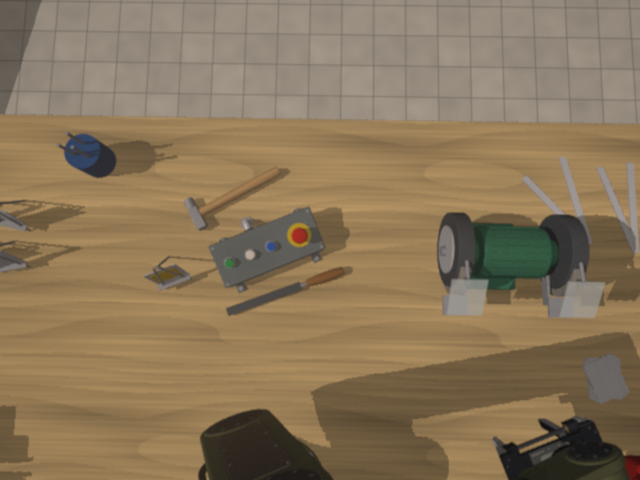

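View pics/side0.png

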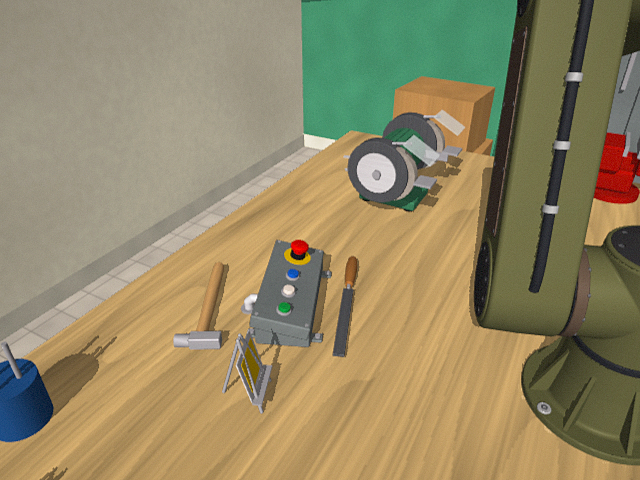

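The top view shows green at (231,263), white (250,255), blue (273,246) and red (299,235), with the file in front and the hammer behind. The side view shows red at (299,247), blue (293,273), white (288,290) and green (285,307), with the easel near the green end.

```bash
cat > m.py <<'E'
from h import *
seeds={"top":dict(green=(231,263),white=(250,255),blue=(273,246),red=(299,235)),
"side":dict(red=(299,247),blue=(293,273),white=(288,290),green=(285,307))}
for n in seeds:
    c=dict(np.load(n+".npz")); W=pts(c); hsv=cv2.cvtColor(c["pixels"],cv2.COLOR_RGB2HSV).astype(int)
    v,u=np.mgrid[0:480,0:640]
    for k,(x,y) in seeds[n].items():
        near=np.hypot(u-x,v-y)<14
        H,S,V=hsv[...,0],hsv[...,1],hsv[...,2]
        m=near&{"green":(abs(H-70)<18)&(S>110),"blue":(abs(H-115)<14)&(S>110),"red":((H<7)|(H>172))&(S>150),"white":(S<45)&(V>165)}[k]
        P=W[m&(c["depth"]>0)]; top=P[P[:,2]>np.percentile(P[:,2],50)]
        print(n,k,m.sum(),"px",u[m].mean().round(1),v[m].mean().round(1),"mean",P.mean(0).round(4),"topz",np.percentile(P[:,2],[10,50,90]).round(4))
    # face plane: grey, z .045-.08
    C=W[seeds[n]["white"][1],seeds[n]["white"][0]]
    m=(hsv[...,1]<60)&(hsv[...,2]<150)&(W[...,2]>.048)&(W[...,2]<.078)&(np.hypot(W[...,0]-C[0],W[...,1]-C[1])<.2)
    P=W[m]
    for _ in range(6):
        q=np.linalg.svd(P-P.mean(0),full_matrices=False)[2][2]; q*=np.sign(q[2]); d=abs((P-P.mean(0))@q); P=P[d<max(.002,1.5*np.median(d))]
    r=cv2.minAreaRect(P[:,:2].astype(np.float32))
    print("plane",len(P),P.mean(0).round(4),q.round(4),"tilt",np.degrees(np.arccos(q[2])),"down-az",np.degrees(np.arctan2(q[1],q[0])),r)
E
python3 m.py
```

```text
top green 41 px 229.0 262.7 mean [0.5489 0.1233 0.0729] topz [0.0703 0.0731 0.0751]
top white 52 px 249.5 254.5 mean [0.57   0.0735 0.0734] topz [0.0704 0.0734 0.0759]
top blue 50 px 270.7 246.1 mean [0.5915 0.022  0.0731] topz [0.0704 0.0731 0.0758]
top red 163 px 299.0 235.3 mean [ 0.6166 -0.0481  0.0962] topz [0.0929 0.0963 0.0994]
plane 2674 [0.587  0.0408 0.0616] [-0.1896 -0.0796  0.9786] tilt 11.86676951858751 down-az -157.21623092485123 ((0.5738304853439331, 0.07334068417549133), (0.11083327233791351, 0.3552376627922058), 22.937957763671875)
side red 203 px 299.0 246.8 mean [ 0.6136 -0.0404  0.0926] topz [0.0789 0.0952 0.0992]
side blue 83 px 292.6 272.9 mean [0.5901 0.0255 0.0727] topz [0.0683 0.0734 0.0764]
side white 119 px 288.0 288.8 mean [0.5712 0.0742 0.0714] topz [0.0658 0.0721 0.076 ]
side green 103 px 284.1 307.0 mean [0.5469 0.1268 0.0729] topz [0.0684 0.0737 0.0762]
plane 2605 [0.5806 0.0523 0.0626] [-0.1899 -0.0727  0.9791] tilt 11.730721174779509 down-az -159.0529381572015 ((0.5698473453521729, 0.08130885660648346), (0.11107686161994934, 0.365395188331604), 23.052831649780273)
```

```bash
cat >> h.py <<'E'
yaw=np.radians(23.0)
RT=R.from_euler("xyz",[np.pi,-np.radians(12),yaw])
n=-RT.as_matrix()[:,2]
T=dict(blue=np.array([.5908,.0230,.0737]),green=np.array([.5480,.1245,.0737]),red=np.array([.6165,-.0460,.0972]))
def to(p,Rt=None,Rc=None,pc=None):
    o=get_obs(); Rc=Rc or R.from_euler("xyz",o["eef_rot"]); pc=o["ee_pos"] if pc is None else pc
    return "shift",(Rc.inv().apply(np.array(p)-pc)/.03).round(2),"turn",((Rc.inv()*(Rt or RT)).as_rotvec()/.12).round(2)
E
python3 - <<'E'
from h import *
o=get_obs(); Rc=R.from_euler("xyz",o["eef_rot"])
A=np.array([.32,-.22,.22]); B=T["blue"]+.03*n
print(to(A)); print(to(B,Rc=Rc,pc=A)); print(B,RT.as_euler("xyz"))
E
```

```text
('shift', array([ 7.18, -7.55, -0.49]), 'turn', array([ 0.01,  1.74, -0.17]))
('shift', array([11.18, -4.16,  3.9 ]), 'turn', array([ 0.01,  1.74, -0.17]))
[0.58505849 0.02056287 0.10304443] [ 3.14159265 -0.20943951  0.40142573]
```

Request:
send_rows --motion '[[[0.4,-0.44,-0.05],[0,0,0],-1],[[0.8,-0.84,-0.05],[0,0,0],-1],[[0.8,-0.84,-0.05],[0,0,0],-1],[[0.8,-0.84,-0.05],[0,0,0],-1],[[0.8,-0.84,-0.05],[0,0,0],-1],[[0.8,-0.84,-0.05],[0,0,0],-1],[[0.8,-0.84,-0.05],[0,0,0],-1],[[0.8,-0.84,-0.05],[0,0,0],-1],[[0.8,-0.84,-0.05],[0,0,0],-1],[[0.4,-0.4,-0.05],[0,0,0],-1]]' --squeeze 5

```text
time_s: 1.1
ee_pos: [0.3211, -0.2177, 0.2205]
eef_rot: [-3.141, -0.0, 0.382]
force: [0.1, -0.4, -0.4]
grip_width: 0.0178
grip_force: 0.0
```

Request:
send_rows --motion '[[[0.5,-0.2,0],[0,0,0],-1],[[1,-0.4,0],[0,0,0],-1],[[1,-0.4,0],[0,0,0],-1],[[1,-0.4,0],[0,0,0],-1],[[1,-0.4,0],[0,0,0],-1],[[1,-0.4,0],[0,0,0],-1],[[1,-0.4,0],[0,0,0],-1],[[1,-0.4,0],[0,0,0],-1],[[1,-0.4,0],[0,0,0],-1],[[1,-0.4,0.4],[0,0.5,0],-1],[[0.5,-0.2,0.4],[0,0.7,-0.1],-1],[[0,0,0.4],[0,0.54,-0.07],-1]]'

```text
time_s: 2.3
ee_pos: [0.5576, 0.0054, 0.1846]
eef_rot: [3.139, -0.211, 0.403]
force: [0.7, -0.1, -0.4]
grip_width: 0.0005
grip_force: 0.0
```

Run:
```python
from h import *
o=get_obs(); print(o["time_s"],o["ee_pos"],o["eef_rot"],o["grip_width"],o["force"])
print(to(T["blue"]+.03*n))
```

```text
2.3 [0.5575785  0.00543593 0.18458572] [ 3.1389955  -0.21138531  0.40346459] 0.0005397544105432148 [ 0.74032678 -0.13811807 -0.41618874]
('shift', array([ 0.45, -0.11,  2.88]), 'turn', array([ 0.02, -0.02,  0.02]))
```

Run:
```python
from h import *
c=camera("wrist"); np.savez("wrist.npz",**c)
M=R.from_rotvec(np.ravel(c["rvec"])).as_matrix(); 
im=c["pixels"][:,:,::-1].copy()
for k,p in T.items():
    q=M@p+np.ravel(c["tvec"]); cv2.drawMarker(im,(int(q[0]/q[2]*c["fx"]+c["cx"]),int(q[1]/q[2]*c["fy"]+c["cy"])),(255,0,255),0,12)
cv2.imwrite("pics/w0.png",im)
```

```text
(no output)
```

View pics/w0.png

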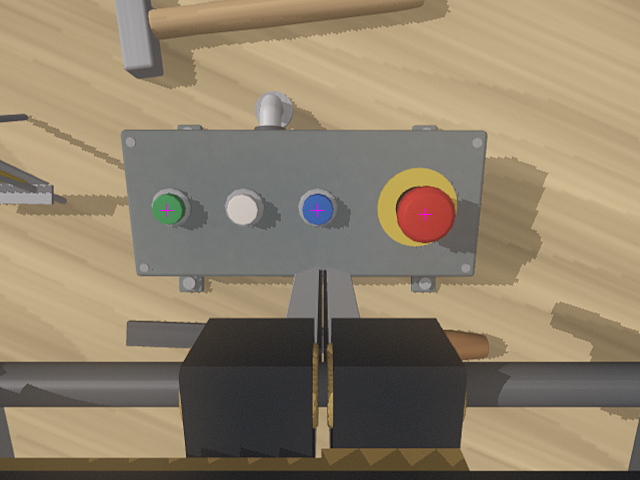

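The wrist picture has my markers on the centres of blue (317,210) and green (167,211), and on the red head (425,214). The positions hold, and the station is square with the tool.

Request:
send_rows --motion '[[[0.15,-0.04,0.3],[0,0,0],-1],[[0.15,-0.04,0.7],[0,0,0],-1],[[0.15,-0.03,0.8],[0,0,0],-1],[[0,0,0.8],[0,0,0],-1],[[0,0,0.6],[0,0,0],-1],[[0,0,0.3],[0,0,0],-1],[[0,0,0],[0,0,0],-1],[[0,0,0],[0,0,0],-1]]'

```text
time_s: 3.15
ee_pos: [0.5882, 0.0204, 0.0864]
eef_rot: [3.138, -0.209, 0.402]
force: [1.1, -1.5, 0.9]
grip_width: 0.0008
grip_force: 0.0
```

Run:
```python
from h import *
o=get_obs(); print(o["time_s"],o["ee_pos"],o["force"])
print(to(T["blue"]))
```

```text
3.15 [0.58824524 0.02042983 0.08636912] [ 1.07010327 -1.45613431  0.9120081 ]
('shift', array([ 0.02, -0.05,  0.44]), 'turn', array([0.03, 0.  , 0.  ]))
```

Request:
send_rows --motion '[[[0.02,-0.05,0.1],[0,0,0],-1],[[0,0,0.1],[0,0,0],-1],[[0,0,0.1],[0,0,0],-1],[[0,0,0.06],[0,0,0],-1],[[0,0,0.06],[0,0,0],-1],[[0,0,0.06],[0,0,0],-1],[[0,0,0.06],[0,0,0],-1],[[0,0,0],[0,0,0],-1]]'

```text
time_s: 3.95
ee_pos: [0.5909, 0.0234, 0.0699]
eef_rot: [3.139, -0.209, 0.402]
force: [-3.8, -1.3, 5.1]
grip_width: 0.0005
grip_force: 2.9
```

Run:
```python
from h import *
o=get_obs(); print(o["time_s"],o["ee_pos"],o["force"],o["force"]@n)
print(to(T["blue"]))
```

```text
3.95 [0.59087644 0.02337382 0.06986201] [-3.75713465 -1.32338099  5.06612741] 5.78198303272328
('shift', array([ 0.02,  0.01, -0.13]), 'turn', array([0.02, 0.01, 0.  ]))
```

Request:
send_rows --motion '[[[0,0,0.03],[0,0,0],-1],[[0,0,0.02],[0,0,0],-1],[[0,0,0],[0,0,0],-1],[[0,0,0],[0,0,0],-1],[[0,0,0],[0,0,0],-1]]'

```text
time_s: 4.45
ee_pos: [0.5912, 0.0234, 0.0687]
eef_rot: [3.139, -0.209, 0.402]
force: [-4.2, 0.5, 4.7]
grip_width: 0.0004
grip_force: 3.5
```

Run:
```python
from h import *
o=get_obs(); print(o["time_s"],o["ee_pos"],o["force"],o["force"]@n)
print(to(T["blue"]))
```

```text
4.45 [0.59115056 0.02344766 0.0686817 ] [-4.22292602  0.5492274   4.71497412] 5.375522019847938
('shift', array([ 0.02,  0.01, -0.17]), 'turn', array([0.02, 0.  , 0.  ]))
```

Request:
send_rows --motion '[[[0,0,0.02],[0,0,0],-1],[[0,0,0.02],[0,0,0],-1],[[0,0,0],[0,0,0],-1],[[0,0,0],[0,0,0],-1]]'

```text
time_s: 4.85
ee_pos: [0.5914, 0.0235, 0.0679]
eef_rot: [3.139, -0.209, 0.402]
force: [-7.3, -0.6, 11.8]
grip_width: 0.0005
grip_force: 6.3
```

Run:
```python
from h import *
o=get_obs(); print(o["time_s"],o["ee_pos"],o["force"],o["force"]@n)
print(to(T["blue"]))
```

```text
4.85 [0.59135786 0.02353607 0.06789271] [-7.30625467 -0.62881313 11.75358283] 12.946120297477398
('shift', array([ 0.02,  0.01, -0.19]), 'turn', array([0.02, 0.  , 0.  ]))
```

At 12.9 N the blue button is on its end stop, so it is fully in and my heights are good. Now I retract and go over to green.

Run:
```python
from h import *
o=get_obs(); print(to(T["green"]+.006*-n)); print(to(T["red"]))
```

```text
('shift', array([ 0.03, -3.66, -0.  ]), 'turn', array([0.02, 0.  , 0.  ]))
('shift', array([ 0.07,  2.46, -0.98]), 'turn', array([0.02, 0.  , 0.  ]))
```

Request:
send_rows --motion '[[[0,0,-0.2],[0,0,0],-1],[[0,0,-0.5],[0,0,0],-1],[[0,0,-0.7],[0,0,0],-1],[[0,0,-0.2],[0,0,0],-1],[[0,0,0],[0,0,0],-1],[[0,0,0],[0,0,0],-1]]'

```text
time_s: 5.45
ee_pos: [0.582, 0.0198, 0.1136]
eef_rot: [3.139, -0.208, 0.401]
force: [-0.0, -0.8, -0.3]
grip_width: 0.0003
grip_force: 0.0
```

Request:
send_rows --motion '[[[0.03,-0.4,0],[0,0,0],-1],[[0,-0.8,0],[0,0,0],-1],[[0,-0.9,0],[0,0,0],-1],[[0,-0.9,0],[0,0,0],-1],[[0,-0.5,0],[0,0,0],-1],[[0,-0.16,0],[0,0,0],-1],[[0,0,0],[0,0,0],-1],[[0,0,0.3],[0,0,0],-1],[[0,0,0.5],[0,0,0],-1],[[0,0,0.2],[0,0,0],-1],[[0,0,0],[0,0,0],-1],[[0,0,0],[0,0,0],-1]]'

```text
time_s: 6.65
ee_pos: [0.546, 0.1233, 0.0847]
eef_rot: [3.139, -0.209, 0.401]
force: [-0.5, 0.1, 0.2]
grip_width: 0.0005
grip_force: 0.0
```

Run:
```python
from h import *
o=get_obs(); print(o["time_s"],o["ee_pos"],o["force"]@n)
print(to(T["green"]))
```

```text
6.65 [0.54604984 0.12329782 0.0847347 ] 0.23156345248778798
('shift', array([-0.  , -0.01,  0.38]), 'turn', array([ 0.02,  0.01, -0.  ]))
```

Request:
send_rows --motion '[[[0,0,0.1],[0,0,0],-1],[[0,0,0.1],[0,0,0],-1],[[0,0,0.1],[0,0,0],-1],[[0,0,0.05],[0,0,0],-1],[[0,0,0.05],[0,0,0],-1],[[0,0,0.05],[0,0,0],-1],[[0,0,0.05],[0,0,0],-1],[[0,0,0.04],[0,0,0],-1],[[0,0,0.02],[0,0,0],-1],[[0,0,0],[0,0,0],-1],[[0,0,0],[0,0,0],-1]]'

```text
time_s: 7.75
ee_pos: [0.549, 0.1249, 0.0685]
eef_rot: [3.139, -0.209, 0.402]
force: [-5.1, -0.9, 6.3]
grip_width: 0.0004
grip_force: 3.7
```

Run:
```python
from h import *
o=get_obs(); print(o["time_s"],o["ee_pos"],o["force"]@n)
print(to(T["green"]))
```

```text
7.75 [0.54902983 0.12491201 0.06845202] 7.187150367860609
('shift', array([ 0.  , -0.  , -0.18]), 'turn', array([0.02, 0.01, 0.  ]))
```

Request:
send_rows --motion '[[[0,0,0.02],[0,0,0],-1],[[0,0,0.02],[0,0,0],-1],[[0,0,0],[0,0,0],-1],[[0,0,0],[0,0,0],-1]]'

```text
time_s: 8.15
ee_pos: [0.5492, 0.125, 0.068]
eef_rot: [3.139, -0.209, 0.402]
force: [-10.5, -2.4, 17.1]
grip_width: 0.0005
grip_force: 9.1
```

Run:
```python
from h import *
o=get_obs(); print(o["time_s"],o["ee_pos"],o["force"]@n)
print(to(T["red"]))
```

```text
8.15 [0.54923543 0.12498121 0.06795938] 18.959311426387146
('shift', array([ 0.04,  6.13, -0.97]), 'turn', array([0.02, 0.  , 0.  ]))
```

Request:
send_rows --motion '[[[0,0,-0.2],[0,0,0],-1],[[0,0,-0.6],[0,0,0],-1],[[0,0,-0.9],[0,0,0],-1],[[0,0,-0.6],[0,0,0],-1],[[0,0,-0.1],[0,0,0],-1],[[0,0,0],[0,0,0],-1]]'

```text
time_s: 8.75
ee_pos: [0.5356, 0.1194, 0.1374]
eef_rot: [3.139, -0.209, 0.402]
force: [-1.1, 0.7, -0.6]
grip_width: 0.0008
grip_force: 0.0
```

Request:
send_rows --motion '[[[0.04,0.4,0],[0,0,0],-1],[[0,0.8,0],[0,0,0],-1],[[0,0.9,0],[0,0,0],-1],[[0,0.9,0],[0,0,0],-1],[[0,0.9,0],[0,0,0],-1],[[0,0.9,0],[0,0,0],-1],[[0,0.8,0],[0,0,0],-1],[[0,0.5,0.2],[0,0,0],-1],[[0,0.03,0.5],[0,0,0],-1],[[0,0,0.3],[0,0,0],-1],[[0,0,0],[0,0,0],-1],[[0,0,0],[0,0,0],-1]]'

```text
time_s: 9.95
ee_pos: [0.6139, -0.0462, 0.1086]
eef_rot: [3.139, -0.208, 0.403]
force: [0.4, 0.5, 0.4]
grip_width: 0.001
grip_force: 0.0
```

Run:
```python
from h import *
o=get_obs(); print(o["time_s"],o["ee_pos"],o["force"]@n)
print(to(T["red"]))
c=camera("side"); cv2.imwrite("pics/s1.png",cv2.resize(c["pixels"][180:380,180:400,::-1],None,fx=2.5,fy=2.5))
```

```text
9.95 [ 0.61390544 -0.04619054  0.10855416] 0.3141276742568912
('shift', array([0.  , 0.03, 0.39]), 'turn', array([0.02, 0.01, 0.01]))
```

View pics/s1.png

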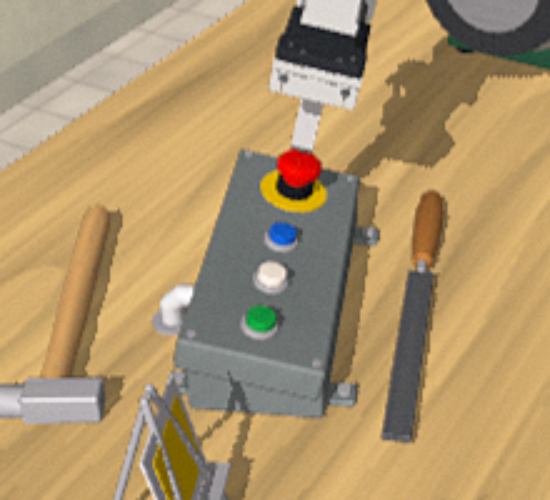

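In the crop, blue (282,235), white (271,276) and green (261,320) are all up. The fingertips are just above the red mushroom (298,168).

Request:
send_rows --motion '[[[0,0.03,0.1],[0,0,0],-1],[[0,0,0.1],[0,0,0],-1],[[0,0,0.08],[0,0,0],-1],[[0,0,0.06],[0,0,0],-1],[[0,0,0.06],[0,0,0],-1],[[0,0,0.06],[0,0,0],-1],[[0,0,0.06],[0,0,0],-1],[[0,0,0.06],[0,0,0],-1],[[0,0,0.06],[0,0,0],-1],[[0,0,0.02],[0,0,0],-1],[[0,0,0],[0,0,0],-1],[[0,0,0],[0,0,0],-1]]'

```text
time_s: 11.2
ee_pos: [0.6183, -0.0464, 0.0897]
eef_rot: [3.139, -0.209, 0.402]
force: [-2.9, 0.4, 3.8]
grip_width: 0.0006
grip_force: 2.4
```

Run:
```python
from h import *
o=get_obs(); print(o["time_s"],o["ee_pos"],o["force"]@n)
print(to(T["red"]))
```

```text
11.2 [ 0.61830782 -0.0464063   0.08973239] 4.277435664454909
('shift', array([ 0.  , -0.04, -0.25]), 'turn', array([0.02, 0.  , 0.  ]))
```

Request:
send_rows --motion '[[[0,0,0.03],[0,0,0],-1],[[0,0,0.02],[0,0,0],-1],[[0,0,0],[0,0,0],-1],[[0,0,0],[0,0,0],-1],[[0,0,-0.2],[0,0,0],-1],[[0,0,-0.6],[0,0,0],-1],[[0,0,-0.9],[0,0,0],-1],[[0,0,-0.9],[0,0,0],-1],[[0,0,-0.4],[0,0,0],-1],[[0,0,0],[0,0,0],-1],[[0,0,0],[0,0,0],-1]]'

```text
time_s: 12.3
ee_pos: [0.6011, -0.0533, 0.1751]
eef_rot: [3.139, -0.208, 0.401]
force: [-0.4, 0.5, 0.2]
grip_width: 0.0003
grip_force: 0.0
```

```bash
python3 - <<'E'
from h import *
o=get_obs(); print(o["time_s"],o["ee_pos"],o["force"])
c=camera("side"); np.savez("side.npz",**c); cv2.imwrite("pics/s2.png",cv2.resize(c["pixels"][180:380,180:400,::-1],None,fx=2.5,fy=2.5))
E
python3 m.py | grep "side red"
```

```text
12.3 [ 0.60109063 -0.05326826  0.17505838] [-0.35298969  0.48508953  0.22369753]
side red 190 px 298.4 249.9 mean [ 0.6146 -0.0396  0.0848] topz [0.0771 0.0862 0.0902]
```

View pics/s2.png

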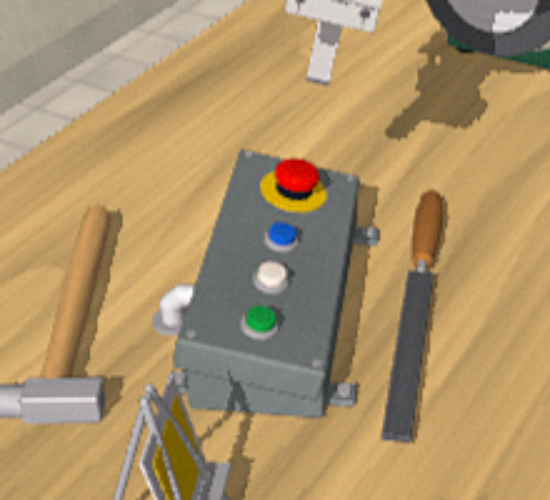

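The mushroom (297,176) now sits about 9 mm lower, and the three buttons are up. The loose items look unmoved and the gripper is clear.

```bash
python3 -c "
from station import *
print(hand_in())"
```

```text
the job is handed in; nothing more can be done
None
```

I pressed the blue reset and then the green start button fully in, and both sprang back up. The red emergency stop is pushed about 9 mm down and left there, and the job is handed in at about 12 s; the hand-in gave no verdict.

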